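# Clear the case press of brass chips and test its plunger

## Task

Pick up the blue scraper block and wipe all six brass chips off the press plate into the black chip tray at its open end; move the chips only with the scraper, not with the fingers. Then stand the scraper back on its green mat, upright and with its middle well inside the mat, and let go of it. Last, with the plate clear, press the red plunger fully down to its stop to prove that the press runs free, let it spring back up, and leave everything else on the bench where it is.

Things in the scene. Friction and masses are not known exactly. Their poses are not given: they have to be found in the camera images.
- press: Low case-back press, fixed. Origin at bench level below the plate; its y axis runs along the plate, from the chip tray (-y end) to the plunger (+y end). Flat aluminium plate, top at z = 32 mm, from y = -130 mm (open end, above the tray) to +196 mm. The plunger's arm (top at z = 98 mm) and the white lower die stand over the plate from y = +110 mm on.
- plate_mid (a point): point on the plate's top face, mid-width, at press x = 0, y = -35 mm, z = 32 mm: middle of the chips' area (press y -110 to +35 mm). Two rails 8 mm high along press x = +-65 mm (124 mm clear between them, y -130 to +105 mm) guard the plate's sides
- tray: Black chip tray, 150 (x) x 110 (y) x 24 mm high, walls and floor 4 mm, fixed to the press just beyond and below the plate's open end. Origin: centre of its underside, at bench level; axes as the press. The plate's end overhangs the tray's near wall by 10 mm.
- scraper: Blue scraper block 110 (x) x 26 (y) x 22 mm high, with a black upright grip bar 70 (x) x 22 (y) mm on top up to 68 mm; 0.16 kg; loose, standing on its mat. Origin: centre of its underside, z up.
- scraper_grip (a point): centre of the scraper's grip bar, 50 mm above its underside; close the fingers along the scraper's y (22 mm)
- mat: Green mat for the scraper, 150 (x) x 90 (y) x 4 mm thick, fixed. Origin: centre of its underside; top at 4 mm.
- plunger (a joint): travel of the spring plunger, m: 0 up at rest, 0.015 fully down on its stop; takes about 3 N to start and 10 N at the stop; springs back up
- plunger_top (a point): centre of the top of the plunger's red round head (44 mm across), 128 mm above the bench when up; it is pressed straight down; it moves with the head
- chip0: loose brass chip, 26 x 12 x 6 mm, 14 g, lying on the plate. Origin: centre of its underside
- chip1: loose brass chip, 20 x 16 x 6 mm, 14 g, lying on the plate. Origin: centre of its underside
- chip2: loose brass chip, 24 x 14 x 6 mm, 14 g, lying on the plate. Origin: centre of its underside
- chip3: loose brass chip, 22 x 13 x 6 mm, 14 g, lying on the plate. Origin: centre of its underside
- chip4: loose brass chip, 18 x 18 x 6 mm, 14 g, lying on the plate. Origin: centre of its underside
- chip5: loose brass chip, 25 x 12 x 6 mm, 14 g, lying on the plate. Origin: centre of its underside
- holder: bystander: red metal movement holder with two jaws, 80 x 55 x 34 mm; origin at its underside
- die: bystander: white plastic die ring, 60 mm across, 24 mm high; origin at its underside
- loupe: bystander: black eye loupe, 52 mm across, 35 mm high; origin at its underside
- jar: bystander: small jar with a white cap, 54 mm across, 65 mm high; origin at its underside
- driver: bystander: screwdriver with a yellow handle, 160 mm long, lying on the bench
Things that resemble listed ones, but are neither listed nor needed, are in the scene too. Leave any pink or purple look-alike of the scraper alone.

How it is judged:
On the way, in this order (a step that is already met when the one before it is completed fails the run):
1. all six chips lie in the chip tray (x of chip0 in the frame of tray between -0.073 and 0.073 m and y of chip0 in the frame of tray between -0.053 and 0.053 m and z of chip0 in the frame of tray between -0.002 and 0.024 m and x of chip1 in the frame of tray between -0.073 and 0.073 m and y of chip1 in the frame of tray between -0.053 and 0.053 m and z of chip1 in the frame of tray between -0.002 and 0.024 m and x of chip2 in the frame of tray between -0.073 and 0.073 m and y of chip2 in the frame of tray between -0.053 and 0.053 m and z of chip2 in the frame of tray between -0.002 and 0.024 m and x of chip3 in the frame of tray between -0.073 and 0.073 m and y of chip3 in the frame of tray between -0.053 and 0.053 m and z of chip3 in the frame of tray between -0.002 and 0.024 m and x of chip4 in the frame of tray between -0.073 and 0.073 m and y of chip4 in the frame of tray between -0.053 and 0.053 m and z of chip4 in the frame of tray between -0.002 and 0.024 m and x of chip5 in the frame of tray between -0.073 and 0.073 m and y of chip5 in the frame of tray between -0.053 and 0.053 m and z of chip5 in the frame of tray between -0.002 and 0.024 m), for 0.2 s.
2. the scraper stands upright on its mat, released, and the chips are in the tray (all of step 1 and x of scraper in the frame of mat between -0.05 and 0.05 m and y of scraper in the frame of mat between -0.04 and 0.04 m and z of scraper in the frame of mat between 0.001 and 0.008 m and angle between scraper's own z axis and vertical below 0.12 rad and contact force between the fingers and scraper below 0.1 N and linear speed of scraper below 0.02 m/s), for 0.2 s.
3. the plunger is pressed down to its stop (at least 13 of its 15 mm) (value of joint plunger above 0.013 m), for 0.05 s.
At the end, for the whole second after the job is handed in: All six chips lie at rest inside the tray, below its rim; the scraper stands upright (within 7 degrees) on its mat, released, its middle within 50 mm (mat x) and 40 mm (mat y) of the mat's middle; the plunger is back up (within 3 mm) (all of step 2 and value of joint plunger below 0.003 m and linear speed of each of chip0, chip1, chip2, chip3, chip4, chip5 below 0.02 m/s); the robot touches nothing.
It fails at once if the fingers touch a chip (contact force between the fingers and chip0 above 0.5 N or contact force between the fingers and chip1 above 0.5 N or contact force between the fingers and chip2 above 0.5 N or contact force between the fingers and chip3 above 0.5 N or contact force between the fingers and chip4 above 0.5 N or contact force between the fingers and chip5 above 0.5 N).
It fails at once if the plunger is pressed (over 6 mm) while a chip is not in the tray (value of joint plunger above 0.006 m and not ((x of chip0 in the frame of tray between -0.073 and 0.073 m and y of chip0 in the frame of tray between -0.053 and 0.053 m and z of chip0 in the frame of tray between -0.002 and 0.024 m) and (x of chip1 in the frame of tray between -0.073 and 0.073 m and y of chip1 in the frame of tray between -0.053 and 0.053 m and z of chip1 in the frame of tray between -0.002 and 0.024 m) and (x of chip2 in the frame of tray between -0.073 and 0.073 m and y of chip2 in the frame of tray between -0.053 and 0.053 m and z of chip2 in the frame of tray between -0.002 and 0.024 m) and (x of chip3 in the frame of tray between -0.073 and 0.073 m and y of chip3 in the frame of tray between -0.053 and 0.053 m and z of chip3 in the frame of tray between -0.002 and 0.024 m) and (x of chip4 in the frame of tray between -0.073 and 0.073 m and y of chip4 in the frame of tray between -0.053 and 0.053 m and z of chip4 in the frame of tray between -0.002 and 0.024 m) and (x of chip5 in the frame of tray between -0.073 and 0.073 m and y of chip5 in the frame of tray between -0.053 and 0.053 m and z of chip5 in the frame of tray between -0.002 and 0.024 m))).
It fails at once if a bystander (holder, die, loupe, jar, screwdriver) is moved by more than 25 mm (distance of any of holder, die, loupe, jar, driver from where it was at the start of the episode above 0.025 m).
It also fails if it takes over 69 s, if anything falls off the work surface, if the arm or the gripper's body presses on something with over 40 N, if the wrist force passes 120 N, or if a joint passes its speed limit or range.

## Robot

A 6-joint arm with a two-finger parallel gripper is mounted at the origin on the work surface. World frame = base frame: x ahead of the robot, y to its left, z up, the work surface at z = 0. Lengths are in m, angles in rad, forces in N, time in s.
With the tool pointing down it reaches from about 0.3 to 0.775 m from the base axis. Payload 14.6 kg.
Tool frame: the origin (TCP) lies at the very end of the fingers, on their centre line; the grasp point (between the pads) lies 19 mm behind it; z points along the fingers, y is the line along which they close (so a half turn about z gives the same grasp; the last joint's range is limited). The gripper opens to 94 mm and grips with 3 to 60 N. Pads are 16 mm wide; open, the fingers measure 119 mm over their backs; the gripper's body (75 mm by 177 mm) begins 78 mm behind the grasp point.
Start: joints at [-1.359, 0.3, 1.521, -0, 1.321, -0.067], TCP at [0.151, -0.529, 0.205] pointing down, gripper open.
Joint ranges: [-3.03, 3.03], [-0.79, 2.21], [0.23, 2.52], [-1.04, 4.18], [0, 3.07], [-2.55, 2.55]. Speed limits (rad/s): [2.22, 2.22, 2.57, 3.14, 3.14, 3.14].

## Interface

Orientations are given as [roll, pitch, yaw] about the fixed x, y, z axes, in that order (R = Rz(yaw) Ry(pitch) Rx(roll)).
In Python, from station import ctrl gives the robot as it stands. The module is installed in compiled form; this text tells all that it offers.
- The arm moves only by the tool step_arm, never from a script. Its argument "deltas" is a list of rows, each an object with "dp": the shift along the tool's x, y, z scaled (see below), a list of three; "twist": the turn about the tool's z scaled (see below). In form: [{"dp": [tx, ty, tz], "twist": twist}, ...]. A call has 1 to 12 rows; each row shifts and turns the commanded pose from where the row before left it, along the tool's axes as they then stand; what a row does not reach is not made up. The controller multiplies each number of a shift by 0.04 m and each number of a turn by 4 degrees. A row lasts 1/10 s, in which the tool goes at most 50 mm and 8.59 degrees, less where a joint would pass 70% of its speed; a pose out of reach is approached as far as the arm can. A call with a number of a shift or a turn outside -1 to 1 is refused whole. A call with a gripper value outside its range is refused whole. "gripper" is the opening, from -1 (shut) to 1 (fully open), set as the call begins (left out, the last holds). The fingers move at their own pace and stop on an object; "squeeze" is the grip in N (left out, the last holds). Time passes only in rows, so rows that do not move let the fingers close. It gives the time, the measured TCP pose, the force, the opening and the grip force at its end, in the units of the state.
- ctrl.get_obs(): the state, without advancing time (a new reading comes with each control period).
- ctrl.camera(name): name is "scene" or "top" or "wrist"; returns (picture, depth): 480x640x3 uint8, red, green, blue; 480x640 float32, m along the optical axis (not along the pixel's ray), 0 where there is no reading.
- ctrl.get_calibration(name): a dict with "fx", "fy", "cx", "cy" (pixels), "world_to_cam" (4x4, takes a point from world to camera coordinates); the wrist camera has in their place "hand_eye" (4x4, takes a point from camera to tool coordinates, whose origin is the TCP and whose axes are the flange's). Camera axes: x right, y down, z forward; pixel columns grow to the right and rows downward; lengths in m; the calibration is good to about 2 mm. A picture is of the moment at which its call begins: read the wrist's pose just before it. get_calibration takes no time and is no camera call.
- ctrl.hand_in(): hands the job in; it is judged then, once.
Trained networks look in the newest picture that a camera, given by its name, has taken for a name from the list of things; names that differ only in an ending like _2 or _b are one class to them, and where a whole thing is asked for, a point or a joint stands for the part that bears it (a point fixed in the world has none). Each returns a list of dicts, best first, with "conf" (0 to 1); they miss things now and then, are a little off and sometimes report something else, mostly with a low value. They report only what shows in the picture. A call takes as long as a camera call. They do not tell look-alikes from the thing itself.
- ctrl.spot_in(camera, label): "rect" ([left, top, right, bottom] as shares, 0 to 1, of the picture: columns of its width, rows of its height, round what is visible of it).
- ctrl.cut_out(camera, label): "pixels" (480x640 bool, what is visible of it) and "rect" ([left, top, right, bottom] as shares, 0 to 1, of the picture: columns of its width, rows of its height, round what is visible of it).
The state is a dict: "time_s": time; "qpos": joint angles; "joint_vel": joint speeds; "tau": joint torques, N m; "ee_pos": TCP position; "eef_rot": TCP orientation; "force": force on the tool from outside, world axes, zero at the start; "moment": the same for the moment, N m; "grip_width": finger opening in m; "grip_force": force on a finger pad.
Only numpy, scipy, OpenCV 4.12 (cv2) and the standard library are available. Lean on these libraries where they do the work, as an engineer would, in place of code of your own. Each camera call takes 0.05 s, during which the arm holds its last target. There are 200 camera calls.

## Working session

There is one attempt and no reset: what is moved stays moved. The work goes in short steps, Python scripts to look and compute and a tool call to move; the robot and the scene stay as the last step left them, time stands still between calls to the robot, and variables do not carry over. Pictures are saved under pics/ and viewed, at most 10 in all, crops included, and the job is handed in when it is done.

Besides the shell and the picture viewer there is one more tool, called after "Call:" by a JSON object that holds its "api" and its "payload", one argument or row to a line. step_arm: Moves the arm, as the interface text tells. Its arguments: {"type":"object","properties":{"deltas":{"type":"array"},"gripper":{"type":"number"},"squeeze":{"type":"number"}},"required":["deltas"]}

```bash
mkdir -p pics
cat > h.py <<'E'
import numpy as np, cv2
from station import ctrl
def cloud(name,d):
    c=ctrl.get_calibration(name); v,u=np.mgrid[0:480,0:640]
    P=np.stack([(u-c["cx"])/c["fx"]*d,(v-c["cy"])/c["fy"]*d,d],-1)
    T=np.linalg.inv(c["world_to_cam"]); return P@T[:3,:3].T+T[:3,3]
E
python3 - <<'E'
from h import *
for n in ("top","scene"):
    p,d=ctrl.camera(n); cv2.imwrite(f"pics/{n}0.png",p[...,::-1]); np.save(f"{n}0.npy",d)
    W=cloud(n,d)
    for l in ("press","tray","scraper","mat","plunger_top","chip0"):
        for r in ctrl.cut_out(n,l)[:7]:
            m=r["pixels"]&(d>0); w=W[m]
            print(n,l,round(r["conf"],2),np.round(np.array(r["rect"])*[640,480,640,480]),np.round(np.median(w,0),3),np.round(np.percentile(w[:,2],97),3))
print(ctrl.get_obs())
E
```

```text
top press 0.57 [206. 181. 380. 268.] [0.558 0.075 0.03 ] 0.116
top press 0.21 [215. 133. 226. 192.] [0.773 0.27  0.02 ] 0.029
top scraper 0.91 [499. 274. 524. 316.] [ 0.394 -0.476  0.041] 0.07
top scraper 0.74 [449. 264. 466. 311.] [ 0.414 -0.336  0.046] 0.075
top scraper 0.74 [458. 356. 506. 385.] [ 0.217 -0.395  0.051] 0.072
top scraper 0.73 [436. 213. 465. 237.] [ 0.587 -0.336  0.018] 0.036
top scraper 0.58 [379. 265. 401. 308.] [ 0.414 -0.173  0.051] 0.072
top mat 0.93 [430. 251. 471. 314.] [ 0.428 -0.316  0.003] 0.01
top plunger_top 0.54 [290. 134. 317. 157.] [0.789 0.057 0.022] 0.029
top plunger_top 0.49 [223. 222. 239. 236.] [0.524 0.221 0.127] 0.133
top chip0 0.46 [276. 216. 286. 223.] [0.58  0.107 0.036] 0.041
top chip0 0.44 [302. 231. 310. 239.] [0.533 0.039 0.037] 0.042
top chip0 0.4 [296. 211. 306. 218.] [0.595 0.055 0.036] 0.044
top chip0 0.39 [320. 225. 322. 235.] [ 0.554 -0.001  0.036] 0.042
scene press 0.65 [238. 232. 439. 305.] [0.574 0.102 0.032] 0.1
scene tray 0.73 [237. 252. 291. 302.] [ 0.608 -0.086  0.005] 0.025
scene tray 0.62 [186. 192. 212. 235.] [ 0.44  -0.3
[... 920 characters left out ...]
[ 0.561 -0.     0.038] 0.042
{'time_s': 0.7, 'qpos': array([-1.35860823e+00,  2.99902172e-01,  1.52100878e+00, -1.40991599e-05,
        1.32069597e+00, -6.66192726e-02]), 'joint_vel': array([-0.00147022, -0.00070797, -0.00202532,  0.00085796,  0.00242925,
        0.00149611]), 'tau': array([-4.16123949e-03, -5.31577635e+01, -3.52876854e+01,  7.07140518e-02,
        2.13635818e-02, -2.21107894e-05]), 'ee_pos': array([ 0.15134585, -0.52875372,  0.20544067]), 'eef_rot': array([-3.14157751e+00,  1.26804447e-05,  2.78810859e-01]), 'force': array([-0.07101682, -0.42286785,  0.80239585]), 'moment': array([-0.00206409,  0.08276147,  0.01379701]), 'grip_force': 0.0, 'grip_width': 0.09442119283234844}
```

Run:
```python
import cv2
a=cv2.imread("pics/top0.png")[120:400,190:540]; cv2.imwrite("pics/topc.png",cv2.resize(a,(750,600),interpolation=cv2.INTER_CUBIC))
```

```text
(no output)
```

View pics/topc.png

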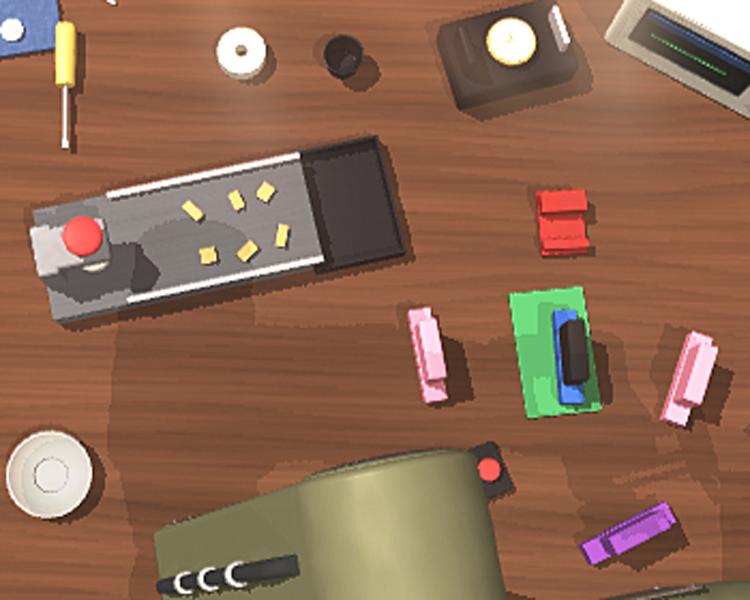

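View pics/scene0.png

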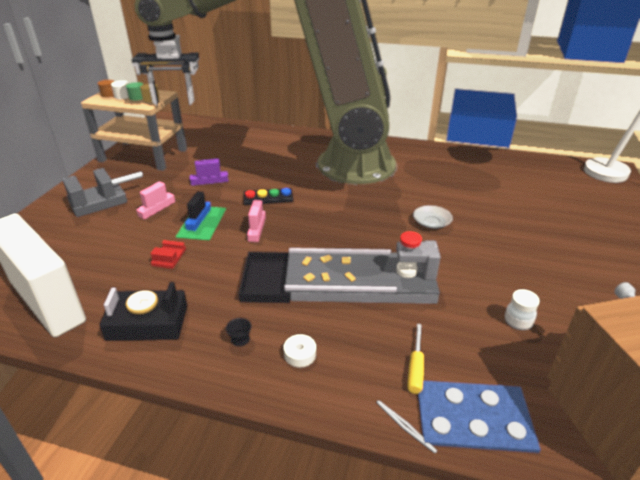

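The top crop shows the press with its plunger at crop (83,237) and the tray at (355,205). The blue scraper on the green mat is at (570,355), with pink look-alikes at (428,355) and (690,378). The scene view agrees with this. Next I fit the poses.

```bash
cat >> h.py <<'E'
def rect(P):
    (c,s,a)=cv2.minAreaRect((P[:,:2]*1000).astype(np.float32)); return np.round(c,1),np.round(s,1),round(a,1)
def hsvof(p): return cv2.cvtColor(p,cv2.COLOR_RGB2HSV).astype(int)
E
python3 - <<'E'
from h import *
for n in ("top","scene"):
    p=cv2.imread(f"pics/{n}0.png")[...,::-1].copy(); d=np.load(f"{n}0.npy"); W=cloud(n,d); H=hsvof(p)
    X,Y,Z=W[...,0],W[...,1],W[...,2]; h,s,v=H[...,0],H[...,1],H[...,2]
    box=lambda x0,x1,y0,y1:(X>x0)&(X<x1)&(Y>y0)&(Y<y1)&(d>0)
    near=box(.3,.53,-.42,-.25)
    def rp(t,m):
        m=cv2.morphologyEx(m.astype(np.uint8),cv2.MORPH_OPEN,np.ones((2,2)))>0
        if m.sum()>5: print(n,t,m.sum(),rect(W[m]),np.round(np.median(W[m],0),4))
    rp("mat",near&(h>45)&(h<80)&(s>90)&(Z<.012))
    rp("blue",near&(h>95)&(h<125)&(s>110)&(Z>.015)&(Z<.035))
    rp("griptop",near&(Z>.066))
    pr=box(.4,.75,-.2,.35)
    rp("head",pr&((h<8)|(h>172))&(s>120)&(Z>.118))
    br=pr&(h>15)&(h<32)&(s>90)&(Z>.028)&(Z<.045)
    k,L,st,c=cv2.connectedComponentsWithStats(br.astype(np.uint8))
    for i in range(1,k):
        if st[i,4]>8: print(" chip",st[i,4],np.round(W[L==i].mean(0),3))
    rp("tray",pr&(Z>.017)&(Z<.027)&(v<80)&(Y<.0))
    # rails
    wm=pr&(s<60)&(v>130)&(Z>.034)&(Z<.046)
    k,L,st,c=cv2.connectedComponentsWithStats(wm.astype(np.uint8))
    for i in range(1,k):
        if st[i,4]>40:
            Q=W[L==i]; l=cv2.fitLine(Q[:,:2].astype(np.float32),cv2.DIST_HUBER,0,.01,.01).ravel()
            print(" rail",st[i,4],np.round(l,4),np.degrees(np.arctan2(l[1],l[0])),Q[:,1].min(),Q[:,1].max(),np.median(Q[:,2]))
E
```

```text
top mat 1385 (array([ 356.8, -177.9]), array([167.5, 466.7]), 24.7) [ 0.4284 -0.3178  0.003 ]
top blue 199 (array([ 420.6, -345.4]), array([107.8,  33.5]), 4.5) [ 0.3957 -0.3373  0.0259]
top griptop 235 (array([ 425.2, -351.4]), array([76.1, 39.5]), 3.8) [ 0.4195 -0.3439  0.07  ]
top head 254 (array([357.3, 123.3]), array([426.2,  41.5]), 30.0) [0.5235 0.2186 0.1264]
 chip 46 [0.608 0.021 0.037]
 chip 41 [0.596 0.055 0.037]
 chip 46 [0.583 0.106 0.036]
 chip 44 [ 0.553 -0.     0.036]
 chip 52 [0.535 0.04  0.037]
 chip 51 [0.528 0.086 0.037]
top tray 124 (array([601.3, -83.3]), array([150.3, 111.2]), 14.5) [ 0.5855 -0.0967  0.017 ]
 rail 211 [ 0.2448 -0.9696  0.6248  0.0942] -75.82872 -0.018439061463835487 0.20772665919944588 0.03933231394979275
 rail 257 [ 0.2474 -0.9689  0.4998  0.0622] -75.675415 -0.04922215661699068 0.18039239303396135 0.038784593234719944
scene mat 705 (array([903.5, -77.4]), array([1187. ,  132.3]), 28.0) [ 0.4653 -0.3061  0.0036]
scene blue 189 (array([885.5, -75.1]), array([1219.8,   69.2]), 30.0) [ 0.4561 -0.3318  0.0212]
scene griptop 145 (array([856.9, -86.4]), array([1281.2,   47.4]), 30.6) [ 0.4319 -0.3367  0.0707]
scene head 250 (array([870.2, 229.7]), array([1053.2,   42.4]), 1.0) [0.5388 0.2242 0.127 ]
 chip 65 [0.539 0.04  0.036]
 chip 57 [0.56  0.    0.037]
 chip 60 [0.533 0.086 0.037]
 chip 68 [0.611 0.021 0.037]
 chip 58 [0.601 0.055 0.037]
 chip 63 [0.586 0.107 0.037]
scene tray 378 (array([605.9, -76. ]), array([153.8, 111.5]), 14.5) [ 0.6658 -0.0922  0.0187]
 rail 383 [ 0.2462 -0.9692  0.5117  0.0339] -75.74685 -0.050543183332311004 0.17556179578971526 0.03857917376042719
 rail 140 [ 0.3846 -0.9231  0.5442  0.2245] -67.37893 0.20242935287316657 0.2430859939065858 0.04397422134926238
 rail 459 [ 0.2471 -0.969   0.6271  0.1067] -75.6943 -0.019108546828688733 0.20817825453367822 0.03899203797646755
```

Call:
{"api": "step_arm", "payload": {
  "deltas": [
    {"dp": [0,0,-0.1],"twist": 1},
    {"dp": [0,0,0],"twist": 1},
    {"dp": [0,0,0],"twist": 1},
    {"dp": [0.74,-0.46,-0.12],"twist": 0},
    {"dp": [0.74,-0.46,-0.12],"twist": 0},
    {"dp": [0.74,-0.46,-0.12],"twist": 0},
    {"dp": [0.74,-0.46,-0.12],"twist": 0},
    {"dp": [0.74,-0.46,-0.12],"twist": 0},
    {"dp": [0.74,-0.46,-0.12],"twist": 0},
    {"dp": [0.74,-0.46,-0.12],"twist": 0},
    {"dp": [0.74,-0.46,-0.12],"twist": 0},
    {"dp": [0.74,-0.46,-0.12],"twist": 0}
  ],
  "gripper": 1,
  "squeeze": 40
}}

```text
time_s: 1.9
ee_pos: [0.4067, -0.3441, 0.253]
eef_rot: [3.141, -0.0, 0.069]
force: [0.2, -1.0, 0.1]
grip_width: 0.0938
grip_force: 0.0
```

Call:
{"api": "step_arm", "payload": {
  "deltas": [
    {"dp": [0,0,0],"twist": 0},
    {"dp": [0,0,0],"twist": 0}
  ]
}}

```text
time_s: 2.1
ee_pos: [0.4059, -0.3448, 0.2526]
eef_rot: [3.142, 0.0, 0.071]
force: [-0.2, -1.2, -0.1]
grip_width: 0.0939
grip_force: 0.0
```

```bash
cat >> h.py <<'E'
from scipy.spatial.transform import Rotation as R
def wrist():
    o=ctrl.get_obs(); p,d=ctrl.camera("wrist"); c=ctrl.get_calibration("wrist"); v,u=np.mgrid[0:480,0:640]
    P=np.stack([(u-c["cx"])/c["fx"]*d,(v-c["cy"])/c["fy"]*d,d],-1)
    E=c["hand_eye"]; P=P@E[:3,:3].T+E[:3,3]
    r=R.from_euler("xyz",o["eef_rot"]).as_matrix()
    return o,p,d,P@r.T+o["ee_pos"]
def rep(t,W,m,mn=20):
    k,L,st,c=cv2.connectedComponentsWithStats(m.astype(np.uint8))
    for i in range(1,k):
        if st[i,4]>mn: print(t,st[i,4],rect(W[L==i]),np.round(np.median(W[L==i],0),4))
E
python3 - <<'E'
from h import *
o,p,d,W=wrist(); cv2.imwrite("pics/w1.png",p[...,::-1]); print(o["ee_pos"],o["eef_rot"],o["time_s"]); print(ctrl.get_calibration("wrist"))
H=hsvof(p);h,s,v=np.moveaxis(H,-1,0);Z=W[...,2];ok=d>0
rep("mat",W,ok&(h>45)&(h<85)&(s>90)&(Z<.012),100)
rep("blue",W,ok&(h>95)&(h<125)&(s>110)&(Z>.018)&(Z<.035),100)
rep("grip",W,ok&(Z>.066)&(Z<.08)&(v<90),100)
E
```

```text
[ 0.40585909 -0.34482258  0.25256259] [3.14152159e+00 1.79054793e-04 7.07778241e-02] 2.1
{'fx': 351.9376383390326, 'fy': 351.9376383390326, 'cx': 315.44527852602084, 'cy': 242.540783379997, 'hand_eye': array([[ 5.20676193e-04, -9.72269030e-01, -2.33864624e-01,
         6.74723272e-02],
       [ 9.99999848e-01,  4.63891920e-04,  2.97814887e-04,
         1.59800620e-05],
       [-1.81068283e-04, -2.33864743e-01,  9.72269124e-01,
        -1.79661232e-01],
       [ 0.00000000e+00,  0.00000000e+00,  0.00000000e+00,
         1.00000000e+00]])}
mat 7133 (array([ 432.3, -328.9]), array([151.3,  90.7]), 7.8) [ 0.4427 -0.3185  0.0044]
blue 458 (array([ 460.6, -339.4]), array([37.7, 25.1]), 4.2) [ 0.469  -0.3393  0.0264]
blue 199 (array([ 386.8, -344. ]), array([32.1, 25. ]), 4.3) [ 0.3763 -0.3463  0.0266]
grip 387 (array([ 468.1, -661.3]), array([53.8, 24.6]), 15.6) [ 0.4683 -0.6583  0.0716]
grip 1363 (array([ 425.2, -342.1]), array([68.4, 20.7]), 3.6) [ 0.4268 -0.3418  0.0723]
grip 360 (array([ 388.1, -628.9]), array([87.8, 13.2]), 41.2) [ 0.3914 -0.6243  0.0728]
```

View pics/w1.png

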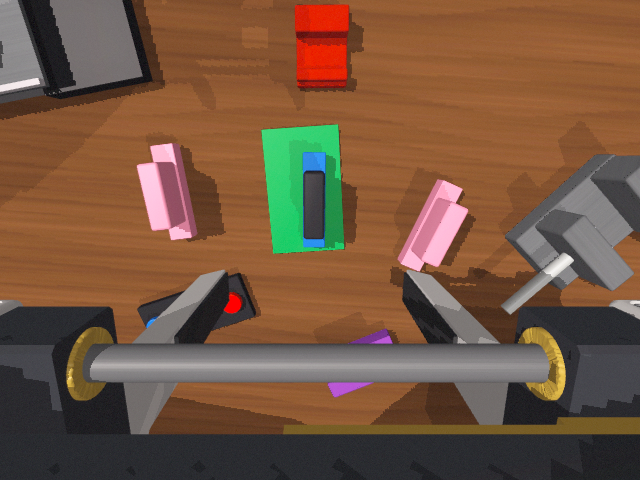

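The wrist view confirms the blue scraper at px (314,205) on the green mat. Its grip centre is (0.425,-0.342) with yaw 4°, and the grip top at 72 mm is as expected. Descending to grasp.

Call:
{"api": "step_arm", "payload": {
  "deltas": [
    {"dp": [0.24,-0.02,0.6],"twist": 0},
    {"dp": [0.24,-0.02,0.7],"twist": 0},
    {"dp": [0,0,0.7],"twist": 0},
    {"dp": [0,0,0.7],"twist": 0},
    {"dp": [0,0,0.7],"twist": 0},
    {"dp": [0,0,0.7],"twist": 0},
    {"dp": [0,0,0.7],"twist": 0},
    {"dp": [0,0,0.64],"twist": 0},
    {"dp": [0,0,0],"twist": 0},
    {"dp": [0,0,0],"twist": 0}
  ]
}}

```text
time_s: 3.15
ee_pos: [0.4242, -0.3428, 0.0356]
eef_rot: [-3.141, 0.0, 0.068]
force: [-0.1, -0.0, 0.8]
grip_width: 0.094
grip_force: 0.0
```

Call:
{"api": "step_arm", "payload": {
  "deltas": [
    {"dp": [0,0,0],"twist": 0},
    {"dp": [0,0,0],"twist": 0},
    {"dp": [0,0,0],"twist": 0},
    {"dp": [0,0,0],"twist": 0},
    {"dp": [0,0,0],"twist": 0},
    {"dp": [0,0,0],"twist": 0},
    {"dp": [0,0,0],"twist": 0},
    {"dp": [0,0,0],"twist": 0}
  ],
  "gripper": -1,
  "squeeze": 40
}}

```text
time_s: 3.95
ee_pos: [0.4247, -0.3421, 0.035]
eef_rot: [-3.142, 0.0, 0.069]
force: [-0.3, 0.7, -0.3]
grip_width: 0.0333
grip_force: 0.0
```

Call:
{"api": "step_arm", "payload": {
  "deltas": [
    {"dp": [0,0,0],"twist": 0},
    {"dp": [0,0,0],"twist": 0},
    {"dp": [0,0,0],"twist": 0},
    {"dp": [0,0,0],"twist": 0}
  ]
}}

```text
time_s: 4.35
ee_pos: [0.4246, -0.3421, 0.0349]
eef_rot: [-3.141, 0.0, 0.069]
force: [0.8, -0.1, -1.2]
grip_width: 0.0218
grip_force: 40.0
```

Call:
{"api": "step_arm", "payload": {
  "deltas": [
    {"dp": [0,0,-0.5],"twist": 0},
    {"dp": [0,0,-1],"twist": 0},
    {"dp": [0,0,-1],"twist": 0},
    {"dp": [0,0,-1],"twist": 0},
    {"dp": [0,0,-1],"twist": 0},
    {"dp": [0,0,-0.5],"twist": 0}
  ]
}}

```text
time_s: 4.95
ee_pos: [0.4251, -0.3426, 0.2387]
eef_rot: [3.139, -0.003, 0.069]
force: [0.7, -1.0, -1.1]
grip_width: 0.0215
grip_force: 40.0
```

Call:
{"api": "step_arm", "payload": {
  "deltas": [
    {"dp": [0.05,-0.85,0],"twist": 0},
    {"dp": [0.05,-0.85,0],"twist": 0},
    {"dp": [0.05,-0.85,0],"twist": 0},
    {"dp": [0.05,-0.85,0],"twist": 0},
    {"dp": [0.05,-0.85,0],"twist": 0},
    {"dp": [0.05,-0.85,0],"twist": 0},
    {"dp": [0.05,-0.85,0],"twist": 0},
    {"dp": [0.05,-0.85,0],"twist": 0},
    {"dp": [0.05,-0.85,0],"twist": 0},
    {"dp": [0.05,-0.85,0],"twist": 0},
    {"dp": [0.05,-0.85,0],"twist": 0},
    {"dp": [0.05,-0.85,0],"twist": 0}
  ]
}}

```text
time_s: 6.15
ee_pos: [0.42, 0.0679, 0.2352]
eef_rot: [-3.142, -0.0, 0.069]
force: [0.4, -1.0, -2.0]
grip_width: 0.0218
grip_force: 40.0
```

Call:
{"api": "step_arm", "payload": {
  "deltas": [
    {"dp": [0,0,0],"twist": -0.9},
    {"dp": [0,0,0],"twist": -0.9},
    {"dp": [0,0,0],"twist": -0.77},
    {"dp": [0,0,0],"twist": 0},
    {"dp": [0,0,0],"twist": 0}
  ]
}}

```text
time_s: 6.65
ee_pos: [0.4203, 0.0665, 0.235]
eef_rot: [-3.142, 0.0, 0.247]
force: [-0.7, 0.1, -1.2]
grip_width: 0.0215
grip_force: 40.0
```

Run:
```python
from h import *
o,p,d,W=wrist(); cv2.imwrite("pics/w2.png",p[...,::-1]); np.save("w2d.npy",d); np.save("w2.npy",W); print(o["ee_pos"],o["eef_rot"],o["time_s"],o["force"])
h,s,v=np.moveaxis(hsvof(p),-1,0);Z=W[...,2];ok=d>0
rep("head",W,ok&((h<8)|(h>172))&(s>120)&(Z>.118)&(Z<.135),100)
rep("chip",W,ok&(h>15)&(h<32)&(s>90)&(Z>.030)&(Z<.045))
rep("tray",W,ok&(Z>.018)&(Z<.027)&(v<90),60)
rep("rail",W,ok&(s<60)&(v>130)&(Z>.036)&(Z<.046),100)
```

```text
[0.4202847  0.06649382 0.23502618] [-3.14154191e+00  5.14993659e-05  2.47105088e-01] 6.65 [-0.72369242  0.10496868 -1.15019938]
head 3111 (array([528.7, 222.6]), array([43.6, 43.3]), 89.6) [0.5284 0.2204 0.1279]
chip 402 (array([609.6,  21.6]), array([15.6, 20. ]), 57.8) [0.6092 0.0219 0.0382]
chip 370 (array([585.1, 107.3]), array([26.8, 13.3]), 47.8) [0.5837 0.1071 0.0382]
chip 367 (array([599.3,  56. ]), array([23.7, 13.2]), 28.2) [0.5983 0.0558 0.0382]
chip 356 (array([5.568e+02, 1.000e-01]), array([13.3, 26. ]), 79.5) [0.5567 0.0007 0.0382]
chip 355 (array([529.9,  86.6]), array([18.1, 17.5]), 14.3) [0.5298 0.0866 0.0382]
chip 363 (array([536.7,  40.4]), array([14.6, 24.3]), 47.1) [0.5365 0.0405 0.0383]
tray 2133 (array([604.6, -77.7]), array([150. , 111.1]), 14.2) [ 0.6362 -0.1143  0.0238]
rail 2061 (array([627.4,  95.9]), array([  6.9, 235.1]), 14.3) [0.6285 0.0906 0.0401]
rail 209 (array([524.2, 210.4]), array([17.5, 42.3]), 70.5) [0.5254 0.2046 0.0433]
rail 1480 (array([501.7,  64.3]), array([  6. , 234.6]), 14.2) [0.5033 0.0582 0.0403]
```

View pics/w2.png

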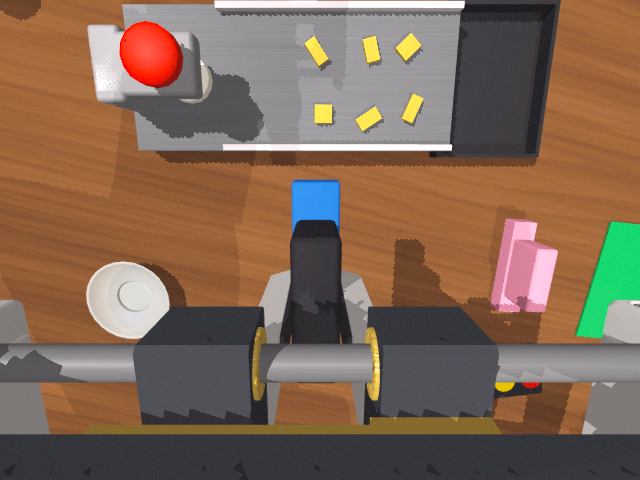

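Call:
{"api": "step_arm", "payload": {
  "deltas": [
    {"dp": [0.6,-0.17,0],"twist": 0},
    {"dp": [0.6,-0.17,0],"twist": 0},
    {"dp": [0.6,-0.17,0],"twist": 0},
    {"dp": [0.6,-0.17,0],"twist": 0},
    {"dp": [0.6,-0.17,0],"twist": 0},
    {"dp": [0.565,-0.16,0],"twist": 0},
    {"dp": [0,0,0.8],"twist": 0},
    {"dp": [0,0,0.8],"twist": 0},
    {"dp": [0,0,0.8],"twist": 0},
    {"dp": [0,0,0.8],"twist": 0},
    {"dp": [0,0,0],"twist": 0},
    {"dp": [0,0,0],"twist": 0}
  ]
}}

```text
time_s: 7.9
ee_pos: [0.5489, 0.1408, 0.1078]
eef_rot: [-3.142, 0.0, 0.248]
force: [0.9, -0.1, -0.9]
grip_width: 0.0218
grip_force: 40.0
```

Call:
{"api": "step_arm", "payload": {
  "deltas": [
    {"dp": [0,0,0.3],"twist": 0},
    {"dp": [0,0,0.3],"twist": 0},
    {"dp": [0,0,0.3],"twist": 0},
    {"dp": [0,0,0.18],"twist": 0},
    {"dp": [0,0,0],"twist": 0},
    {"dp": [0,0,0],"twist": 0}
  ]
}}

```text
time_s: 8.5
ee_pos: [0.5486, 0.1408, 0.0636]
eef_rot: [-3.142, 0.0, 0.249]
force: [-0.7, 0.8, -0.6]
grip_width: 0.0214
grip_force: 40.0
```

Call:
{"api": "step_arm", "payload": {
  "deltas": [
    {"dp": [0,0.2,0],"twist": 0},
    {"dp": [0,0.25,0],"twist": 0},
    {"dp": [0,0.25,0],"twist": 0},
    {"dp": [0,0.25,0],"twist": 0},
    {"dp": [0,0.25,0],"twist": 0},
    {"dp": [0,0.25,0],"twist": 0},
    {"dp": [0,0.25,0],"twist": 0},
    {"dp": [0,0.25,0],"twist": 0},
    {"dp": [0,0.25,0],"twist": 0},
    {"dp": [0,0.25,0],"twist": 0},
    {"dp": [0,0.25,0],"twist": 0},
    {"dp": [0,0.25,0],"twist": 0}
  ]
}}

```text
time_s: 9.7
ee_pos: [0.5778, 0.0256, 0.0638]
eef_rot: [-3.142, 0.0, 0.249]
force: [-1.0, 0.3, -1.7]
grip_width: 0.0218
grip_force: 40.0
```

Call:
{"api": "step_arm", "payload": {
  "deltas": [
    {"dp": [0,0.25,0],"twist": 0},
    {"dp": [0,0.25,0],"twist": 0},
    {"dp": [0,0.25,0],"twist": 0},
    {"dp": [0,0.25,0],"twist": 0},
    {"dp": [0,0.25,0],"twist": 0},
    {"dp": [0,0.25,0],"twist": 0},
    {"dp": [0,0.25,0],"twist": 0},
    {"dp": [0,0,0],"twist": 0},
    {"dp": [0,0,0],"twist": 0}
  ]
}}

```text
time_s: 10.6
ee_pos: [0.5948, -0.0415, 0.0637]
eef_rot: [-3.141, 0.0, 0.248]
force: [-0.5, 0.7, -1.6]
grip_width: 0.022
grip_force: 40.0
```

```bash
cat > chips.py <<'E'
from h import *
n="scene"; O=np.array([.6046,-.0775]); a=.2487
for n in ("top","scene"):
    p,d=ctrl.camera(n); W=cloud(n,d); h,s,v=np.moveaxis(hsvof(p),-1,0)
    m=(d>0)&(W[...,0]>.4)&(W[...,0]<.78)&(W[...,1]>-.2)&(W[...,1]<.2)&(h>15)&(h<35)&(s>90)&(W[...,2]<.06)
    k,L,st,c=cv2.connectedComponentsWithStats(m.astype(np.uint8))
    for i in range(1,k):
        if st[i,4]>8:
            w=W[L==i].mean(0); q=w[:2]-O; print(n,st[i,4],"tray xy",np.round([q@[np.cos(a),np.sin(a)],q@[-np.sin(a),np.cos(a)]],3),"z",round(w[2],3))
    if n=="scene": cv2.imwrite("pics/chips.png",cv2.resize(p[200:340,200:460,::-1],(780,420)))
o=ctrl.get_obs(); print(o["ee_pos"],o["time_s"],o["force"])
E
python3 chips.py
```

```text
scene 26 tray xy [-0.029  0.012] z 0.009
scene 101 tray xy [0.043 0.022] z 0.01
[ 0.5948224  -0.04107218  0.06384578] 10.7 [-0.09894695  0.20026072 -0.87156569]
```

View pics/chips.png

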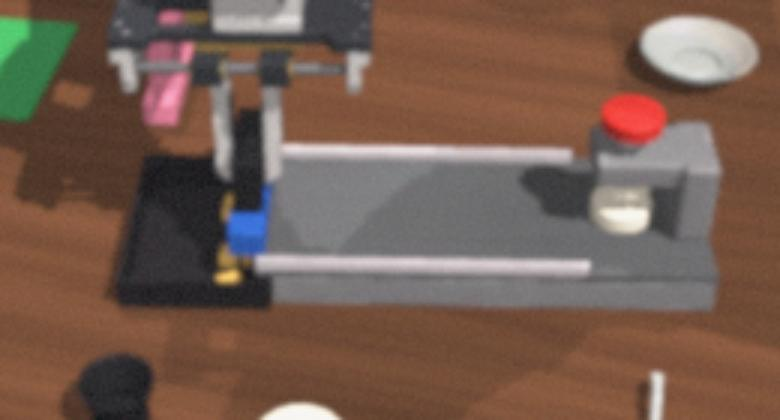

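The plate looks clear, and chips are visible in the tray below the scraper at crop (228,270). Lifting, then counting.

Call:
{"api": "step_arm", "payload": {
  "deltas": [
    {"dp": [0,0,-0.3],"twist": 0},
    {"dp": [0,0,-0.6],"twist": 0},
    {"dp": [0,0,-0.9],"twist": 0},
    {"dp": [0,0,-0.9],"twist": 0},
    {"dp": [0,0,-0.9],"twist": 0},
    {"dp": [0,0,-0.6],"twist": 0},
    {"dp": [-0.8,0,0],"twist": 0},
    {"dp": [-0.8,0,0],"twist": 0},
    {"dp": [-0.8,0,0],"twist": 0},
    {"dp": [-0.8,0,0],"twist": 0},
    {"dp": [0,0,0],"twist": 0}
  ]
}}

```text
time_s: 11.8
ee_pos: [0.4686, -0.0732, 0.2333]
eef_rot: [3.141, -0.001, 0.248]
force: [-0.3, -0.8, -0.4]
grip_width: 0.0219
grip_force: 40.0
```

```bash
python3 chips.py
python3 - <<'E'
from h import *
o,p,d,W=wrist(); h,s,v=np.moveaxis(hsvof(p),-1,0); cv2.imwrite("pics/w3.png",p[...,::-1]); print(o["ee_pos"],o["eef_rot"])
rep("chip",W,(d>0)&(h>15)&(h<35)&(s>90)&(W[...,2]<.06)&(W[...,0]>.45))
E
```

```text
scene 351 tray xy [0.004 0.025] z 0.01
[ 0.47091181 -0.07286509  0.23310738] 11.9 [-0.03530696  0.49408485 -1.49468924]
[ 0.47091181 -0.07286509  0.23310738] [ 3.14073769e+00 -1.79964230e-03  2.48599721e-01]
chip 373 (array([653.3, -39.2]), array([22. , 17.3]), 43.2) [ 0.6517 -0.0393  0.0102]
chip 296 (array([624.6, -50.1]), array([22.9, 12.7]), 14.6) [ 0.6238 -0.0502  0.0102]
chip 190 (array([617.4, -38.8]), array([27.1,  6.5]), 14.3) [ 0.6162 -0.0391  0.016 ]
chip 237 (array([587.5, -45.5]), array([13.9, 19.5]), 13.4) [ 0.5862 -0.0453  0.0152]
chip 455 (array([570.7, -62.2]), array([24.6, 22.3]), 14.6) [ 0.5693 -0.0629  0.0158]
```

View pics/w3.png

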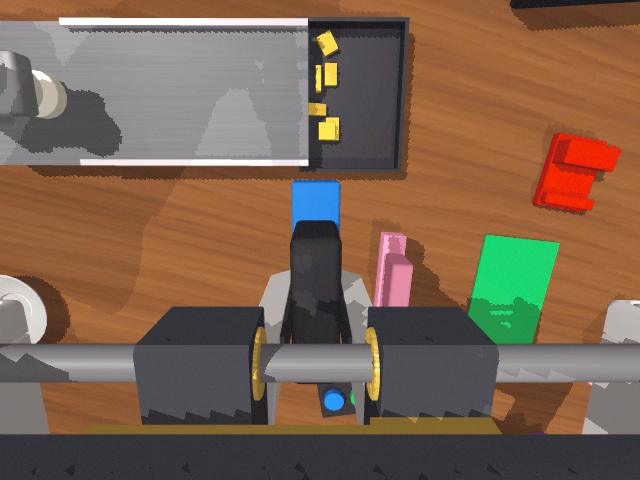

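The plate is empty and the chips lie in the tray near its plate end, px (328,40) to (330,130). They form five clusters, one of them stacked. The mat is free at px (515,290), so the scraper goes back there.

Call:
{"api": "step_arm", "payload": {
  "deltas": [
    {"dp": [0,0,0],"twist": 0.8},
    {"dp": [0,0,0],"twist": 0.81},
    {"dp": [-0.2,0.69,0],"twist": 0},
    {"dp": [-0.2,0.69,0],"twist": 0},
    {"dp": [-0.2,0.69,0],"twist": 0},
    {"dp": [-0.2,0.69,0],"twist": 0},
    {"dp": [-0.2,0.69,0],"twist": 0},
    {"dp": [-0.2,0.69,0],"twist": 0},
    {"dp": [-0.2,0.69,0],"twist": 0},
    {"dp": [-0.2,0.69,0],"twist": 0},
    {"dp": [-0.22,0.69,0],"twist": 0},
    {"dp": [0,0,0],"twist": 0}
  ]
}}

```text
time_s: 13.15
ee_pos: [0.4325, -0.3314, 0.2313]
eef_rot: [-3.141, 0.001, 0.134]
force: [-0.1, -0.4, -1.6]
grip_width: 0.0223
grip_force: 40.0
```

Call:
{"api": "step_arm", "payload": {
  "deltas": [
    {"dp": [0,0,0.8],"twist": 0},
    {"dp": [0,0,0.8],"twist": 0},
    {"dp": [0,0,0.8],"twist": 0},
    {"dp": [0,0,0.8],"twist": 0},
    {"dp": [0,0,0.8],"twist": 0},
    {"dp": [0,0,0.4],"twist": 0},
    {"dp": [0,0,0.3],"twist": 0},
    {"dp": [0,0,0],"twist": 0},
    {"dp": [0,0,0],"twist": 0}
  ]
}}

```text
time_s: 14.05
ee_pos: [0.4331, -0.329, 0.0445]
eef_rot: [3.141, -0.001, 0.137]
force: [-0.2, -0.5, -1.2]
grip_width: 0.0215
grip_force: 40.0
```

Call:
{"api": "step_arm", "payload": {
  "deltas": [
    {"dp": [0,0,0.1],"twist": 0},
    {"dp": [0,0,0.1],"twist": 0},
    {"dp": [0,0,0.03],"twist": 0},
    {"dp": [0,0,0],"twist": 0},
    {"dp": [0,0,0],"twist": 0}
  ]
}}

```text
time_s: 14.55
ee_pos: [0.4325, -0.329, 0.0348]
eef_rot: [3.142, -0.0, 0.136]
force: [0.5, -0.2, -1.0]
grip_width: 0.0219
grip_force: 40.0
```

Call:
{"api": "step_arm", "payload": {
  "deltas": [
    {"dp": [0,0,0],"twist": 0},
    {"dp": [0,0,0],"twist": 0},
    {"dp": [0,0,0],"twist": 0},
    {"dp": [0,0,0],"twist": 0},
    {"dp": [0,0,0],"twist": 0},
    {"dp": [0,0,0],"twist": 0},
    {"dp": [0,0,0],"twist": 0},
    {"dp": [0,0,0],"twist": 0},
    {"dp": [0,0,0],"twist": 0},
    {"dp": [0,0,0],"twist": 0}
  ],
  "gripper": 0.8
}}

```text
time_s: 15.55
ee_pos: [0.4325, -0.3289, 0.0346]
eef_rot: [-3.142, -0.0, 0.136]
force: [-0.5, 0.2, -0.9]
grip_width: 0.0848
grip_force: 0.0
```

Call:
{"api": "step_arm", "payload": {
  "deltas": [
    {"dp": [0,0,-0.3],"twist": 0},
    {"dp": [0,0,-0.8],"twist": 0},
    {"dp": [0,0,-0.9],"twist": 0},
    {"dp": [0,0,-0.9],"twist": 0},
    {"dp": [0,0,-0.9],"twist": 0},
    {"dp": [0,0,-0.9],"twist": 0},
    {"dp": [0,0,-0.3],"twist": 0},
    {"dp": [0,0,0],"twist": 0},
    {"dp": [0,0,0],"twist": 0}
  ]
}}

```text
time_s: 16.45
ee_pos: [0.4321, -0.3286, 0.2335]
eef_rot: [-3.14, 0.001, 0.136]
force: [-0.3, 0.3, -0.7]
grip_width: 0.0847
grip_force: 0.0
```

```bash
python3 - <<'E'
from h import *
o,p,d,W=wrist(); print(o["ee_pos"],o["eef_rot"],o["time_s"])
h,s,v=np.moveaxis(hsvof(p),-1,0);Z=W[...,2];ok=d>0
rep("mat",W,ok&(h>45)&(h<85)&(s>90)&(Z<.012),100)
rep("blue",W,ok&(h>95)&(h<125)&(s>110)&(Z>.018)&(Z<.035),100)
rep("grip",W,ok&(Z>.066)&(Z<.08)&(v<90)&(W[...,1]>-.5),100)
E
python3 chips.py
```

```text
[ 0.43213492 -0.32864638  0.2335236 ] [-3.14047212e+00  1.03442045e-03  1.36393253e-01] 16.45
mat 7355 (array([ 432.6, -329.1]), array([148.8,  91. ]), 7.8) [ 0.4398 -0.326   0.0045]
blue 476 (array([ 474. , -323.9]), array([26.8, 25. ]), 7.5) [ 0.477  -0.3229  0.0264]
blue 177 (array([ 403.1, -333.3]), array([49.8, 25.3]), 7.4) [ 0.3832 -0.3327  0.0265]
grip 1476 (array([ 433.2, -329.5]), array([68.7, 20.9]), 7.5) [ 0.435  -0.3291  0.0723]
top 48 tray xy [0.053 0.025] z 0.008
top 75 tray xy [0.021 0.026] z 0.011
top 106 tray xy [-0.026  0.027] z 0.012
scene 354 tray xy [0.004 0.025] z 0.01
[ 0.43212    -0.32864255  0.23314709] 16.6 [ 0.98964734 -0.26077644 -0.5194506 ]
```

View pics/chips.png

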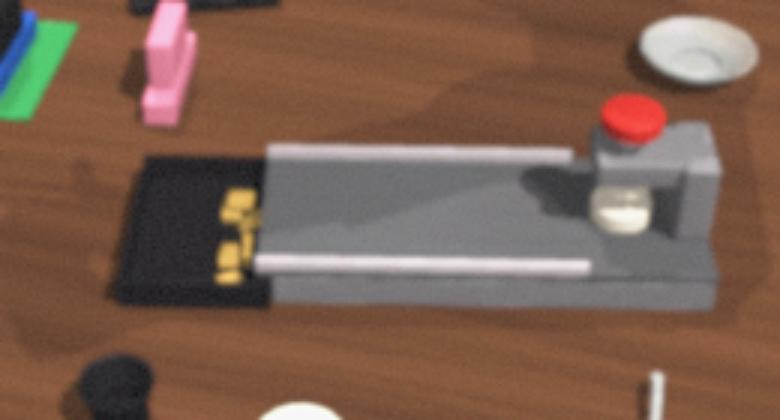

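The scraper stands centred on its mat, the plate is clear, and the chips are at crop (235,235) in the tray. I'll close the gripper and count the chips from over the tray on the way to the plunger.

Call:
{"api": "step_arm", "payload": {
  "deltas": [
    {"dp": [0.28,-0.66,0],"twist": 0},
    {"dp": [0.28,-0.66,0],"twist": 0},
    {"dp": [0.28,-0.66,0],"twist": 0},
    {"dp": [0.28,-0.66,0],"twist": 0},
    {"dp": [0.28,-0.66,0],"twist": 0},
    {"dp": [0.28,-0.66,0],"twist": 0},
    {"dp": [0.28,-0.66,0],"twist": 0},
    {"dp": [0.28,-0.66,0],"twist": 0},
    {"dp": [0.28,-0.66,0],"twist": 0},
    {"dp": [0,0,0],"twist": 0},
    {"dp": [0,0,0],"twist": 0}
  ],
  "gripper": -1,
  "squeeze": 10
}}

```text
time_s: 17.7
ee_pos: [0.4999, -0.0797, 0.2339]
eef_rot: [-3.141, 0.001, 0.138]
force: [-0.3, -0.7, -0.6]
grip_width: 0.001
grip_force: 0.0
```

Run:
```python
from h import *
o,p,d,W=wrist(); h,s,v=np.moveaxis(hsvof(p),-1,0); print(o["ee_pos"],o["eef_rot"],o["grip_width"])
m=(d>0)&(h>15)&(h<35)&(s>90)&(W[...,2]<.06)&(W[...,0]>.45)&(W[...,1]<.2)
rep("chip",W,m)
y,x=np.nonzero(m); c=p[max(y.min()-30,0):y.max()+30,max(x.min()-40,0):x.max()+60,::-1]; f=min(800/c.shape[1],600/c.shape[0]); cv2.imwrite("pics/w4.png",cv2.resize(c,None,fx=f*.98,fy=f*.98,interpolation=cv2.INTER_CUBIC))
```

```text
[ 0.49985907 -0.07967799  0.23388113] [-3.14123495e+00  1.30660689e-03  1.37501025e-01] 0.0009893088053633421
chip 347 (array([653. , -39.2]), array([21.6, 17. ]), 42.1) [ 0.652  -0.0396  0.0102]
chip 294 (array([624.9, -49.9]), array([23.3, 14.1]), 13.8) [ 0.6241 -0.0502  0.0102]
chip 175 (array([617.3, -38.2]), array([27.3,  7.4]), 14.5) [ 0.6161 -0.0393  0.0162]
chip 227 (array([586.8, -45.4]), array([13.4, 19.1]), 9.9) [ 0.5864 -0.0451  0.0153]
chip 433 (array([570.4, -61.8]), array([24.9, 23.5]), 13.9) [ 0.5694 -0.063   0.0156]
chip 50 (array([ 505.4, -303.1]), array([ 2.8, 57.4]), 10.4) [ 5.053e-01 -3.021e-01  5.000e-04]
chip 25 (array([ 511.5, -347.9]), array([ 0.6, 27.3]), 8.6) [ 0.5117 -0.348   0.0007]
```

View pics/w4.png

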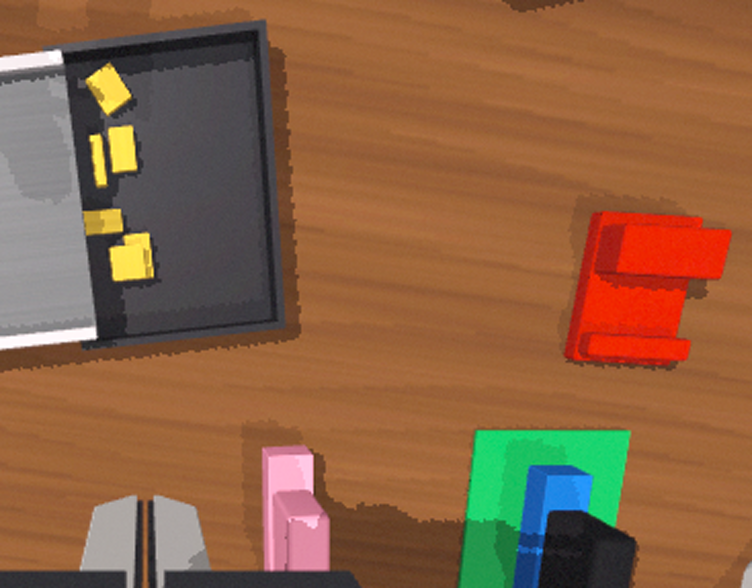

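The view shows all six chips in the tray: four separate at crop (110,90), (98,160), (122,148) and (103,221), and two stacked at (130,258). Now the plunger.

Call:
{"api": "step_arm", "payload": {
  "deltas": [
    {"dp": [0.175,-0.74,0],"twist": 0},
    {"dp": [0.175,-0.74,0],"twist": 0},
    {"dp": [0.175,-0.74,0],"twist": 0},
    {"dp": [0.175,-0.74,0],"twist": 0},
    {"dp": [0.175,-0.74,0],"twist": 0},
    {"dp": [0.175,-0.74,0],"twist": 0},
    {"dp": [0.175,-0.74,0],"twist": 0},
    {"dp": [0.175,-0.74,0],"twist": 0},
    {"dp": [0.175,-0.74,0],"twist": 0},
    {"dp": [0.175,-0.74,0],"twist": 0},
    {"dp": [0,0,0],"twist": 0},
    {"dp": [0,0,0],"twist": 0}
  ]
}}

```text
time_s: 18.95
ee_pos: [0.5293, 0.2222, 0.2341]
eef_rot: [3.141, 0.001, 0.136]
force: [0.0, 0.2, -0.0]
grip_width: 0.0005
grip_force: 0.0
```

Call:
{"api": "step_arm", "payload": {
  "deltas": [
    {"dp": [0,0,0.7],"twist": 0},
    {"dp": [0,0,0.7],"twist": 0},
    {"dp": [0,0,0.6],"twist": 0},
    {"dp": [0,0,0.4],"twist": 0},
    {"dp": [0,0,0],"twist": 0},
    {"dp": [0,0,0],"twist": 0}
  ]
}}

```text
time_s: 19.55
ee_pos: [0.5296, 0.2219, 0.1393]
eef_rot: [-3.142, -0.0, 0.135]
force: [0.4, 0.7, -0.3]
grip_width: 0.0002
grip_force: 0.0
```

Call:
{"api": "step_arm", "payload": {
  "deltas": [
    {"dp": [0,0,0.15],"twist": 0},
    {"dp": [0,0,0.15],"twist": 0},
    {"dp": [0,0,0.15],"twist": 0},
    {"dp": [0,0,0.12],"twist": 0},
    {"dp": [0,0,0.05],"twist": 0},
    {"dp": [0,0,0],"twist": 0},
    {"dp": [0,0,0],"twist": 0}
  ]
}}

```text
time_s: 20.25
ee_pos: [0.5296, 0.2228, 0.1144]
eef_rot: [3.141, -0.001, 0.136]
force: [-0.2, -2.4, 6.9]
grip_width: 0.0005
grip_force: 3.9
```

Call:
{"api": "step_arm", "payload": {
  "deltas": [
    {"dp": [0,0,0.03],"twist": 0},
    {"dp": [0,0,0.03],"twist": 0},
    {"dp": [0,0,0],"twist": 0},
    {"dp": [0,0,0],"twist": 0}
  ]
}}

```text
time_s: 20.65
ee_pos: [0.5298, 0.2229, 0.1131]
eef_rot: [3.142, -0.002, 0.136]
force: [-4.3, -4.5, 17.4]
grip_width: 0.0005
grip_force: 8.9
```

17 N is above the 10 N stop force, so the plunger is at its stop. Retracting.

Call:
{"api": "step_arm", "payload": {
  "deltas": [
    {"dp": [0,0,0],"twist": 0},
    {"dp": [0,0,-0.2],"twist": 0},
    {"dp": [0,0,-0.2],"twist": 0},
    {"dp": [0,0,-0.5],"twist": 0},
    {"dp": [0,0,-0.8],"twist": 0},
    {"dp": [0,0,-0.8],"twist": 0},
    {"dp": [-0.7,0,-0.2],"twist": 0},
    {"dp": [-0.7,0,0],"twist": 0},
    {"dp": [-0.7,0,0],"twist": 0},
    {"dp": [0,0,0],"twist": 0},
    {"dp": [0,0,0],"twist": 0},
    {"dp": [0,0,0],"twist": 0}
  ]
}}

```text
time_s: 21.85
ee_pos: [0.4465, 0.2116, 0.2193]
eef_rot: [-3.142, 0.0, 0.136]
force: [0.3, 0.7, -0.1]
grip_width: 0.0006
grip_force: 0.0
```

```bash
python3 chips.py
python3 - <<'E'
from h import *
o,p,d,W=wrist(); h,s,v=np.moveaxis(hsvof(p),-1,0);Z=W[...,2]
rep("head",W,(d>0)&((h<8)|(h>172))&(s>120)&(Z>.1)&(Z<.14),100)
p,d=ctrl.camera("top"); W=cloud("top",d); m=(W[...,2]>.066)&(W[...,2]<.08)&(abs(W[...,0]-.43)<.07)&(abs(W[...,1]+.33)<.06)&(d>0); rep("grip",W,m); print(o["force"],o["ee_pos"])
E
```

```text
top 47 tray xy [0.053 0.025] z 0.009
top 57 tray xy [0.023 0.024] z 0.01
top 34 tray xy [-0.013  0.035] z 0.014
top 63 tray xy [-0.033  0.023] z 0.013
scene 346 tray xy [0.004 0.025] z 0.01
[0.44648    0.21153998 0.21909834] 21.95 [ 0.06451444 -0.49190932 -0.25093311]
head 2772 (array([529. , 222.9]), array([43. , 42.9]), 70.7) [0.5292 0.223  0.1281]
grip 235 (array([ 429. , -329.5]), array([69.7, 23.8]), 9.9) [ 0.4289 -0.3286  0.0712]
[ 0.06451444 -0.49190932 -0.25093311] [0.44648    0.21153998 0.21909834]
```

The plunger is back up at 128 mm, the scraper is upright on its mat, and the chips are in the tray.

```bash
python3 -c "
from station import ctrl
print(ctrl.hand_in())"
```

```text
the job is handed in; nothing more can be done
None
```

The job is handed in (no verdict was shown): all six chips are in the tray, the scraper stands released and upright on its mat, and the plunger was pressed to its stop and sprang back up.

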